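# Move the spice row from the wire rack to the wooden caddy in the same order

### The job

The wire rack is due for washing: move its two spice jars, the salt shaker and the steel canister into the wooden caddy, one in each compartment and in the same left-to-right order in which they stand in the rack now, so that the cook still finds each without looking. Keep them upright all the way so that nothing spills, stand each one flat on the floor of its compartment, and leave the spare spice jar beside them where it is.

Things in the scene. Friction and masses are not known exactly. Their poses are not given: they have to be found in the camera images.
- jar_black: Glass spice jar with a flip cap, upright cylinder 41 mm in diameter and 105 mm tall, 0.11 kg, with a black label and an all-black cap. Loose, closed. Origin: centre of its underside, z up; any yaw. Grip anywhere across the sides.
- jar_red: Glass spice jar with a flip cap, upright cylinder 41 mm in diameter and 105 mm tall, 0.11 kg, with a pale label with some red; its black cap has a pale tan disc on top. Loose, closed. Origin: centre of its underside, z up; any yaw. Grip anywhere across the sides.
- shaker: Salt shaker with a grey domed top, 44 mm in diameter at most and 90 mm tall, 0.1 kg. Loose. Origin: centre of its underside, z up; any yaw. Grip it across the body, 45 to 60 mm above the underside.
- canister: Squat round steel canister, 58 mm in diameter (63 mm over its wire clip) and 62 mm tall, 0.14 kg. Loose. Origin: on the underside, 2 mm from its axis (which stands at y = +2 mm), z up; any yaw. Grip across the sides close to the top, 42 to 50 mm above the underside, so that the fingertips stay above the rails.
- seat_0: Fixed ring seat of the wire rack where the black-labelled spice jar starts: cork disc, top 12 mm above the worktop, in a wire ring (68 mm inside, top 28 mm above the worktop). Origin: centre of the disc's underside, 8 mm up; +y runs along the row to the robot's left. Neighbouring seats are 76 mm apart.
- seat_1: Fixed ring seat of the wire rack where the red-and-white-labelled spice jar starts: cork disc, top 12 mm above the worktop, in a wire ring (68 mm inside, top 28 mm above the worktop). Origin: centre of the disc's underside, 8 mm up; +y runs along the row to the robot's left. The steel rack under the four seats is 320 mm long and 84 mm deep.
- seat_2: Fixed ring seat of the wire rack where the salt shaker starts: cork disc, top 12 mm above the worktop, in a wire ring (68 mm inside, top 28 mm above the worktop). Origin: centre of the disc's underside, 8 mm up; +y runs along the row to the robot's left. The rack has wire end loops 59 mm high, 160 mm from its middle.
- seat_3: Fixed ring seat of the wire rack where the steel canister starts: cork disc, top 12 mm above the worktop, in a wire ring (68 mm inside, top 28 mm above the worktop). Origin: centre of the disc's underside, 8 mm up; +y runs along the row to the robot's left. The rack stands before or behind the caddy.
- caddy: Low wooden caddy, fixed, 340 mm along y, 94 mm along x. Origin: centre of its underside on the worktop; x away from the robot, y to the robot's left, small yaw. Four 74 mm square compartments centred at x = 0, y = +120, +40, -40, -120 mm (left to right); floor 12 mm above the worktop, walled by dowel rails with tops at 32 mm; end boards 72 mm high.
- spare_jar: Spare spice jar (dark blue label, 41 mm in diameter, 105 mm tall) standing on the worktop to the left of the rack and the caddy. Loose; not part of the row and not to be moved. Origin: centre of its underside.
Things that resemble listed ones, but are neither listed nor needed, are in the scene too. Leave any orange or yellow look-alike of the jar_red alone.

How it is judged (in metres and radians):
At the end, for the whole second after the job is handed in: Each thing stands in the compartment with the same place from the left as its ring seat has in the rack: within 20 mm of its centre both ways, underside within 6 mm of the floor, within 0.12 rad of upright, below 0.02 m/s. The spare jar is within 30 mm of its start (((y of jar_black in the frame of caddy between 0.1 and 0.14 m and y of each of seat_1, seat_2, seat_3 in the frame of seat_0 below 0 m) or (y of jar_black in the frame of caddy between 0.02 and 0.06 m and y of seat_1 in the frame of seat_0 above 0 m and y of each of seat_2, seat_3 in the frame of seat_0 below 0 m) or (y of jar_black in the frame of caddy between 0.02 and 0.06 m and y of each of seat_1, seat_3 in the frame of seat_0 below 0 m and y of seat_2 in the frame of seat_0 above 0 m) or (y of jar_black in the frame of caddy between 0.02 and 0.06 m and y of each of seat_1, seat_2 in the frame of seat_0 below 0 m and y of seat_3 in the frame of seat_0 above 0 m) or (y of jar_black in the frame of caddy between -0.06 and -0.02 m and y of each of seat_1, seat_2 in the frame of seat_0 above 0 m and y of seat_3 in the frame of seat_0 below 0 m) or (y of jar_black in the frame of caddy between -0.06 and -0.02 m and y of each of seat_1, seat_3 in the frame of seat_0 above 0 m and y of seat_2 in the frame of seat_0 below 0 m) or (y of jar_black in the frame of caddy between -0.06 and -0.02 m and y of seat_1 in the frame of seat_0 below 0 m and y of each of seat_2, seat_3 in the frame of seat_0 above 0 m) or (y of jar_black in the frame of caddy between -0.14 and -0.1 m and y of each of seat_1, seat_2, seat_3 in the frame of seat_0 above 0 m)) and x of jar_black in the frame of caddy between -0.02 and 0.02 m and z of jar_black in the frame of caddy between 0.006 and 0.018 m and angle between each of jar_black, jar_red, shaker, canister's own z axis and vertical below 0.12 rad and linear speed of each of jar_black, jar_red, shaker, canister below 0.02 m/s and ((y of jar_red in the frame of caddy between 0.1 and 0.14 m and y of each of seat_0, seat_2, seat_3 in the frame of seat_1 below 0 m) or (y of jar_red in the frame of caddy between 0.02 and 0.06 m and y of seat_0 in the frame of seat_1 above 0 m and y of each of seat_2, seat_3 in the frame of seat_1 below 0 m) or (y of jar_red in the frame of caddy between 0.02 and 0.06 m and y of each of seat_0, seat_3 in the frame of seat_1 below 0 m and y of seat_2 in the frame of seat_1 above 0 m) or (y of jar_red in the frame of caddy between 0.02 and 0.06 m and y of each of seat_0, seat_2 in the frame of seat_1 below 0 m and y of seat_3 in the frame of seat_1 above 0 m) or (y of jar_red in the frame of caddy between -0.06 and -0.02 m and y of each of seat_0, seat_2 in the frame of seat_1 above 0 m and y of seat_3 in the frame of seat_1 below 0 m) or (y of jar_red in the frame of caddy between -0.06 and -0.02 m and y of each of seat_0, seat_3 in the frame of seat_1 above 0 m and y of seat_2 in the frame of seat_1 below 0 m) or (y of jar_red in the frame of caddy between -0.06 and -0.02 m and y of seat_0 in the frame of seat_1 below 0 m and y of each of seat_2, seat_3 in the frame of seat_1 above 0 m) or (y of jar_red in the frame of caddy between -0.14 and -0.1 m and y of each of seat_0, seat_2, seat_3 in the frame of seat_1 above 0 m)) and x of jar_red in the frame of caddy between -0.02 and 0.02 m and z of jar_red in the frame of caddy between 0.006 and 0.018 m and ((y of shaker in the frame of caddy between 0.1 and 0.14 m and y of each of seat_0, seat_1, seat_3 in the frame of seat_2 below 0 m) or (y of shaker in the frame of caddy between 0.02 and 0.06 m and y of seat_0 in the frame of seat_2 above 0 m and y of each of seat_1, seat_3 in the frame of seat_2 below 0 m) or (y of shaker in the frame of caddy between 0.02 and 0.06 m and y of each of seat_0, seat_3 in the frame of seat_2 below 0 m and y of seat_1 in the frame of seat_2 above 0 m) or (y of shaker in the frame of caddy between 0.02 and 0.06 m and y of each of seat_0, seat_1 in the frame of seat_2 below 0 m and y of seat_3 in the frame of seat_2 above 0 m) or (y of shaker in the frame of caddy between -0.06 and -0.02 m and y of each of seat_0, seat_1 in the frame of seat_2 above 0 m and y of seat_3 in the frame of seat_2 below 0 m) or (y of shaker in the frame of caddy between -0.06 and -0.02 m and y of each of seat_0, seat_3 in the frame of seat_2 above 0 m and y of seat_1 in the frame of seat_2 below 0 m) or (y of shaker in the frame of caddy between -0.06 and -0.02 m and y of seat_0 in the frame of seat_2 below 0 m and y of each of seat_1, seat_3 in the frame of seat_2 above 0 m) or (y of shaker in the frame of caddy between -0.14 and -0.1 m and y of each of seat_0, seat_1, seat_3 in the frame of seat_2 above 0 m)) and x of shaker in the frame of caddy between -0.02 and 0.02 m and z of shaker in the frame of caddy between 0.006 and 0.018 m and ((y of canister in the frame of caddy between 0.1 and 0.14 m and y of each of seat_0, seat_1, seat_2 in the frame of seat_3 below 0 m) or (y of canister in the frame of caddy between 0.02 and 0.06 m and y of seat_0 in the frame of seat_3 above 0 m and y of each of seat_1, seat_2 in the frame of seat_3 below 0 m) or (y of canister in the frame of caddy between 0.02 and 0.06 m and y of each of seat_0, seat_2 in the frame of seat_3 below 0 m and y of seat_1 in the frame of seat_3 above 0 m) or (y of canister in the frame of caddy between 0.02 and 0.06 m and y of each of seat_0, seat_1 in the frame of seat_3 below 0 m and y of seat_2 in the frame of seat_3 above 0 m) or (y of canister in the frame of caddy between -0.06 and -0.02 m and y of each of seat_0, seat_1 in the frame of seat_3 above 0 m and y of seat_2 in the frame of seat_3 below 0 m) or (y of canister in the frame of caddy between -0.06 and -0.02 m and y of each of seat_0, seat_2 in the frame of seat_3 above 0 m and y of seat_1 in the frame of seat_3 below 0 m) or (y of canister in the frame of caddy between -0.06 and -0.02 m and y of seat_0 in the frame of seat_3 below 0 m and y of each of seat_1, seat_2 in the frame of seat_3 above 0 m) or (y of canister in the frame of caddy between -0.14 and -0.1 m and y of each of seat_0, seat_1, seat_2 in the frame of seat_3 above 0 m)) and x of canister in the frame of caddy between -0.02 and 0.02 m and z of canister in the frame of caddy between 0.006 and 0.018 m and distance of spare_jar from where it was at the start of the episode below 0.03 m); the robot touches nothing.
It fails at once if the black-labelled spice jar is tipped more than about 35 degrees (angle between jar_black's own z axis and vertical above 0.6 rad).
It fails at once if the red-and-white-labelled spice jar is tipped more than about 35 degrees (angle between jar_red's own z axis and vertical above 0.6 rad).
It fails at once if the salt shaker is tipped more than about 35 degrees (angle between shaker's own z axis and vertical above 0.6 rad).
It fails at once if the steel canister is tipped more than about 35 degrees (angle between canister's own z axis and vertical above 0.6 rad).
It fails at once if the spare spice jar is moved more than 30 mm or knocked over (distance of spare_jar from where it was at the start of the episode above 0.03 m or angle between spare_jar's own z axis and vertical above 0.4 rad).
It also fails if it takes over 96 s, if anything falls off the work surface, if the arm or the gripper's body presses on something with over 40 N, if the wrist force passes 120 N, or if a joint passes its speed limit or range.

### The arm

A 6-joint arm with a two-finger parallel gripper is mounted at the origin on a cart in front of the work surface, level with it; the furniture and walls round the work are solid. World frame = base frame: x ahead of the robot, y to its left, z up, the work surface at z = 0. Lengths are in m, angles in degrees, forces in N, time in s.
With the tool pointing down it reaches from about 0.4 to 0.825 m from the base axis. Payload 7 kg.
Tool frame: the origin (TCP) lies on the centre line of the jaws, within the pads' length; the fingertips stand r.tcp_to_tips ahead of it and the grasp point (between the pads) lies 3 mm ahead of it (r.tcp_to_tips is the distance from the TCP to the fingertips, in m); z points along the fingers, y is the line along which they close (so a half turn about z gives the same grasp; the last joint's range is limited). The gripper opens to 85 mm and grips with 20 to 120 N. Pads are 22 mm wide; open, the fingers measure 114 mm over their backs; the gripper's body (76 mm by 85 mm) begins 54 mm behind the grasp point. The pads swing forward as they close: fully open they stand 13 mm farther back than shut.
Start: joints at [-46.576, 20.546, 0.682, 0, -70.136, -16.507], TCP at [0.306, -0.602, 0.253] pointing down, gripper open.
Joint ranges: [-176.03, 176.03], [-82.01, 121.73], [-58.28, 71.71], [-173.87, 95.51], [-174.79, -0.11], [-173.66, 173.66]. Speed limits (degrees/s): [136.94, 136.94, 172.46, 180, 180, 180].

### API

Orientations are given as a 3x3 rotation matrix whose columns are the frame's x, y, z axes.
In Python, from rig import r, imaging, job, spot_in, masks_of gives the robot as it stands.
- The arm moves only by the tool jog_arm, called after "Call:" as a command line: name --argument value ..., lists and objects as JSON in quotes. Schema: {"type":"object","properties":{"rows":{"type":"array","items":{"type":"number"},"minItems":6,"maxItems":48},"aperture":{"type":"number"},"only":{"type":"string"},"quiet":{"type":"boolean"},"lines":{"type":"string"}},"required":["rows"],"additionalProperties":false}. rows is one flat list of numbers that holds 1 to 8 rows one after another, with no inner brackets; each row has 6 numbers: dx, dy, dz in a scale on which 1.0 is 100 cm, then a rotation vector rx, ry, rz in parts of the range, where 1.0 means 120 degrees; each row is the pose to reach, as a shift and turn from the pose commanded when the call began, along the tool's axes at that moment; what a row does not reach only later rows make up. A row lasts 1/8 s, in which the tool goes at most 0.0625 m and 10.7 degrees, less where a joint would pass 70% of its speed; a pose out of reach is approached as far as the arm can. aperture is the finger opening in m, set as the call begins (left out keeps the last). The fingers move at their own pace and stop on an object; the grip force is fixed at half the most. Time passes only in rows, so rows that do not move let the fingers close. The tool returns the time, the measured TCP pose, the force, the opening and the grip force at its end. only (a regular expression) keeps the lines of the reply that match it, lines (a string "A,B") keeps lines A to B, and quiet returns only ok. A shift or turn number past 1, either way, is cut back to 1. Input that does not fit is refused with a message, and nothing moves.
- r.get_state(): the state, without advancing time (a new reading comes with each control period).
- imaging.read_camera(name): name is "scene" or "top" or "wrist"; returns a dict with "frame" (384x512x3 uint8, red, green, blue), "depth" (384x512 float32, m along the optical axis (not along the pixel's ray), 0 where there is no reading), "K" (3x3 intrinsics, pixels), "k1" (the pictures are not rectified: a ray, as slopes to the right and down, at radius r is drawn at 1 + k1 r^2 times it, then the intrinsics apply), "world_from_camera" (4x4, takes a point from camera to world coordinates); the wrist camera has in their place "hand_eye" (4x4, takes a point from camera to tool coordinates, whose origin is the TCP and whose axes are the flange's). Camera axes: x right, y down, z forward; pixel columns grow to the right and rows downward; lengths in m; the calibration is good to about 2 mm. A picture is of the moment at which its call begins: read the wrist's pose just before it.
- job.finish_job(): hands the job in; it is judged then, once.
Trained networks look in the newest picture that a camera, given by its name, has taken for a name from the list of things; names that differ only in an ending like _2 or _b are one class to them, and where a whole thing is asked for, a point or a joint stands for the part that bears it (a point fixed in the world has none). Each returns a list of dicts, best first, with "score" (0 to 1); they miss things now and then, are a little off and sometimes report something else, mostly with a low value. They report only what shows in the picture. A call takes as long as a camera call. They do not tell look-alikes from the thing itself.
- spot_in(label, camera): "rect" ([centre column, centre row, width, height] in pixels, round what is visible of it).
- masks_of(label, camera): "region" (384x512 bool, what is visible of it) and "rect" ([centre column, centre row, width, height] in pixels, round what is visible of it).
The state is a dict: "time_s": time; "q": joint angles; "qvel": joint speeds; "tau": joint torques, N m; "eef_pos": TCP position; "orientation": TCP orientation; "wrist_force": force on the tool from outside, world axes, zero at the start; "torque": the same for the moment, N m; "finger_gap": finger opening in m; "grasp_force": force on a finger pad.
Only numpy, scipy, OpenCV 4.12 (cv2) and the standard library are available. Lean on these libraries where they do the work, as an engineer would, in place of code of your own. Each camera call takes 0.05 s, during which the arm holds its last target. There are 200 camera calls.

## Working session

There is one attempt and no reset: what is moved stays moved. The work goes in short steps, Python scripts to look and compute and a tool call to move; the robot and the scene stay as the last step left them, time stands still between calls to the robot, and variables do not carry over. Pictures are saved under pics/ and viewed, at most 14 in all, crops included, and the job is handed in when it is done.

```bash
ls; mkdir -p pics; cat > h.py <<'E'
import numpy as np, cv2
from rig import r, imaging, job, spot_in, masks_of
def pts(c, T):
    """world point per pixel (HxWx3), nan where no depth"""
    d=c["depth"]; K=np.array(c["K"]); h,w=d.shape
    u,v=np.meshgrid(np.arange(w),np.arange(h))
    xy=cv2.undistortPoints(np.stack([u,v],-1).reshape(-1,1,2).astype(float),K,np.array([c["k1"],0,0,0.])).reshape(h,w,2)
    P=np.dstack([xy*d[...,None],d]); P[d<=0]=np.nan
    T=np.array(T); return P@T[:3,:3].T+T[:3,3]
def cam(n):
    s=r.get_state(); c=imaging.read_camera(n)
    if n=="wrist":
        W=np.eye(4); W[:3,:3]=s["orientation"]; W[:3,3]=s["eef_pos"]; T=W@np.array(c["hand_eye"])
    else: T=c["world_from_camera"]
    return c,pts(c,T)
def save(f,n): cv2.imwrite("pics/"+n+".png",f[...,::-1])
def st():
    s=r.get_state(); print(s["time_s"],np.round(s["eef_pos"],4),np.round(s["orientation"],3).tolist(),np.round(s["q"],1),s["wrist_force"],s["finger_gap"],s["grasp_force"])
E
python3 - <<'E'
from h import *
st(); print(r.tcp_to_tips)
a,PA=cam("scene"); 
names="jar_black jar_red shaker canister seat_0 caddy spare_jar".split()
for cn in ("scene","top"):
    c,P=cam(cn); save(c["frame"],cn+"0"); print(cn,np.array(c["world_from_camera"]).round(3).tolist())
    for n in names:
        for m in masks_of(n,cn)[:4]:
            Q=P[m["region"]]; Q=Q[~np.isnan(Q[:,0])]
            if len(Q): print(n,round(m["score"],2),np.round(m["rect"]),np.percentile(Q,[3,50,97],axis=0).round(3).tolist())
E
```

```text
pics
0.0 [ 0.3054 -0.6015  0.2524] [[-0.892, -0.453, -0.001], [-0.453, 0.892, 0.001], [0.0, 0.002, -1.0]] [-46.6  20.6   0.6  -0.  -70.1 -16.5] [-0.0987888  -0.78129084 -0.87582841] 0.085262673077724 0.0
0.022
scene [[-0.864, -0.245, 0.44, 0.047], [-0.504, 0.444, -0.741, 0.998], [-0.013, -0.862, -0.507, 0.561], [0.0, 0.0, 0.0, 1.0]]
jar_black 0.88 [266. 144.  14.  33.] [[0.564, -0.003, 0.025], [0.575, 0.021, 0.079], [0.596, 0.029, 0.12]]
jar_black 0.56 [297. 188.  77.  86.] [[0.372, -0.05, 0.006], [0.42, 0.122, 0.022], [0.477, 0.283, 0.071]]
jar_red 0.93 [253. 156.  14.  37.] [[0.565, 0.072, 0.024], [0.575, 0.096, 0.08], [0.601, 0.104, 0.119]]
jar_red 0.79 [251. 218.  19.  49.] [[0.42, 0.341, 0.007], [0.431, 0.364, 0.066], [0.454, 0.371, 0.107]]
jar_red 0.66 [211. 209.  24.  48.] [[0.52, 0.339, 0.01], [0.528, 0.362, 0.075], [0.551, 0.37, 0.107]]
shaker 0.69 [221. 179.  19.  33.] [[0.574, 0.225, 0.026], [0.584, 0.243, 0.069], [0.606, 0.252, 0.102]]
canister 0.56 [239. 171.  26.  29.] [[0.559, 0.139, 0.021], [0.576, 0.172, 0.057], [0.608, 0.184, 0.076]]
seat_0 0.59 [273. 165.  14.   7.
[... 1161 characters left out ...]
1.  32.] [[0.558, 0.128, 0.022], [0.58, 0.156, 0.072], [0.611, 0.181, 0.076]]
seat_0 0.66 [248. 149.  31.  26.] [[0.557, 0.2, 0.009], [0.576, 0.229, 0.012], [0.604, 0.263, 0.029]]
seat_0 0.63 [349. 154.  33.  27.] [[0.546, -0.029, 0.008], [0.567, 0.013, 0.013], [0.606, 0.041, 0.029]]
seat_0 0.61 [281. 153.  36.  22.] [[0.552, 0.13, 0.008], [0.571, 0.183, 0.026], [0.607, 0.193, 0.03]]
seat_0 0.59 [314. 151.  32.  28.] [[0.551, 0.048, 0.008], [0.575, 0.094, 0.013], [0.614, 0.114, 0.029]]
caddy 0.61 [304. 221. 166.  55.] [[0.376, -0.048, 0.009], [0.424, 0.111, 0.013], [0.471, 0.273, 0.07]]
spare_jar 0.68 [147. 184.  29.  24.] [[0.474, 0.432, 0.018], [0.489, 0.443, 0.103], [0.509, 0.465, 0.108]]
```

```bash
python3 - <<'E'
import cv2
a=cv2.imread("pics/top0.png")[100:260,110:420]; cv2.imwrite("pics/top0c.png",cv2.resize(a,None,fx=2.5,fy=2.5,interpolation=cv2.INTER_CUBIC))
a=cv2.imread("pics/scene0.png"); cv2.imwrite("pics/scene0c.png",cv2.resize(a[100:280,150:390],None,fx=3.2,fy=3.2,interpolation=cv2.INTER_CUBIC))
E
python3 - <<'E'
from h import *
c,P=cam("top"); ok=np.isfinite(P[...,0])
# top-slice circle fits for things
def slab(x0,x1,y0,y1,z0,z1,n):
    m=ok&(P[...,0]>x0)&(P[...,0]<x1)&(P[...,1]>y0)&(P[...,1]<y1)&(P[...,2]>z0)&(P[...,2]<z1)
    Q=P[m]; (cx,cy),rad=cv2.minEnclosingCircle(Q[:,:2].astype(np.float32)); 
    print(n,len(Q),Q.mean(0).round(4),"circ",round(cx,4),round(cy,4),round(rad,4), Q.min(0).round(3),Q.max(0).round(3))
    return Q
slab(.53,.64,-.03,.05,.095,.13,"black")
slab(.53,.64,.05,.13,.095,.13,"red")
slab(.53,.64,.12,.2,.066,.08,"can")
slab(.53,.64,.2,.28,.07,.11,"shaker")
Q=slab(.36,.49,-.07,.0,.06,.08,"caddy R end"); Q2=slab(.36,.49,.22,.31,.06,.08,"caddy L end")
for q in(Q,Q2): print(cv2.minAreaRect((q[:,:2]*1000).astype(np.float32)))
slab(.4,.47,.3,.4,.09,.12,"lookalike1");slab(.5,.58,.3,.4,.09,.12,"look2");slab(.45,.53,.41,.5,.09,.12,"spare")
m=ok&(P[...,2]>.03)&(P[...,0]>.25)
# anything else tall
lab,L,S,C=cv2.connectedComponentsWithStats(m.astype(np.uint8))
for i in range(1,lab):
    if S[i,4]>15: q=P[L==i]; print(S[i],q.min(0).round(3),q.max(0).round(3))
E
```

```text
black 363 [0.5804 0.01   0.1149] circ 0.5827 0.0082 0.021 [ 0.562 -0.012  0.096] [0.602 0.028 0.121]
red 336 [0.5803 0.0843 0.1152] circ 0.5824 0.0827 0.0204 [0.562 0.065 0.096] [0.603 0.102 0.121]
can 570 [0.5854 0.1545 0.0729] circ 0.587 0.1555 0.0305 [0.557 0.126 0.066] [0.615 0.182 0.078]
shaker 245 [0.5906 0.2324 0.0931] circ 0.5937 0.2324 0.0176 [0.577 0.216 0.07 ] [0.61  0.249 0.104]
caddy R end 204 [ 0.4379 -0.0499  0.0694] circ 0.4382 -0.0511 0.0318 [ 0.407 -0.064  0.06 ] [ 0.47  -0.042  0.075]
caddy L end 202 [0.4119 0.2749 0.0706] circ 0.4121 0.2742 0.0323 [0.38  0.264 0.062] [0.444 0.283 0.075]
((438.4424133300781, -53.72003936767578), (63.349395751953125, 19.234060287475586), 5.947012424468994)
((412.2106628417969, 272.80682373046875), (64.40522003173828, 18.272706985473633), 4.287619590759277)
lookalike1 327 [0.4375 0.3494 0.1047] circ 0.4384 0.3502 0.0203 [0.419 0.33  0.092] [0.457 0.369 0.109]
look2 329 [0.5373 0.3496 0.1041] circ 0.5388 0.3503 0.0206 [0.519 0.33  0.09 ] [0.559 0.37  0.11 ]
spare 331 [0.4923 0.4497 0.104 ] circ 0.4932 0.4506 0.0205 [0.473 0.432 0.09 ]
[... 472 characters left out ...]
 130  28  31 682] [0.557 0.121 0.031] [0.615 0.183 0.078]
[338 130  29  30 572] [ 0.561 -0.012  0.031] [0.602 0.03  0.121]
[367 133   6  39  99] [ 0.535 -0.044  0.031] [ 0.621 -0.036  0.061]
[180 149  24  27 462] [0.519 0.33  0.03 ] [0.559 0.37  0.11 ]
[130 170  28  26 489] [0.473 0.431 0.03 ] [0.513 0.47  0.109]
[ 222  193  165   53 1598] [ 0.367 -0.064  0.03 ] [0.483 0.283 0.075]
[178 198  24  23 422] [0.418 0.33  0.03 ] [0.457 0.369 0.109]
[335 209   4  12  20] [0.424 0.032 0.03 ] [0.449 0.038 0.034]
[264 213   3  18  29] [0.401 0.19  0.03 ] [0.438 0.194 0.034]
[300 216   4  10  17] [0.412 0.109 0.03 ] [0.432 0.115 0.034]
[484 345  28  13 190] [ 0.25  -0.014  0.502] [ 0.258 -0.003  0.547]
```

View pics/top0c.png

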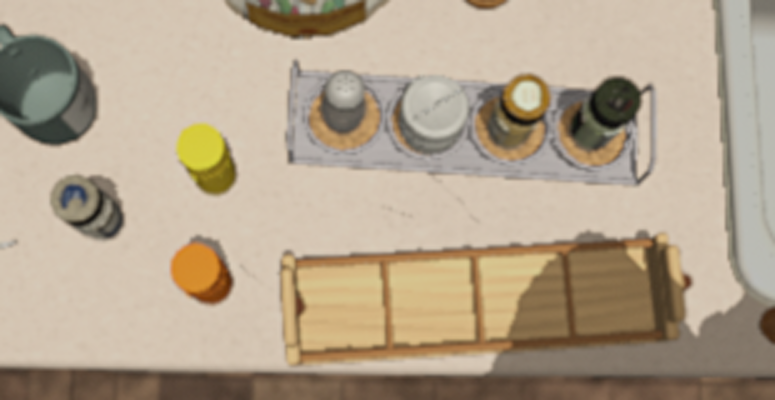

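View pics/scene0c.png

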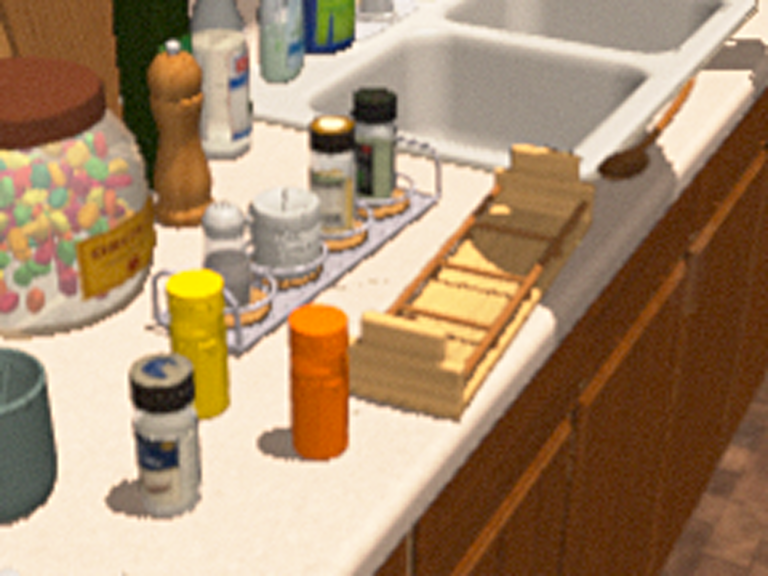

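The top and scene views show the rack behind the caddy. From left to right it holds the shaker (345,90), the canister (433,112), the tan-topped red jar (520,100) and the black jar (610,105). The yellow and orange look-alikes and the spare jar stand to the left. Next I'll work out the approach to a viewing pose.

```bash
cat >> h.py <<'E'
from scipy.spatial.transform import Rotation as Ro
Y=4.6  # yaw of caddy; tool y along -caddy x
def goal_R(yaw=Y):
    a=np.radians(yaw); y=np.array([-np.cos(a),-np.sin(a),0]); z=np.array([0,0,-1.]); return np.column_stack([np.cross(y,z),y,z])
def go(*targets,yaw=Y):
    """print tool-axis shift from present pose to each world target"""
    s=r.get_state(); R=np.array(s["orientation"]); p=np.array(s["eef_pos"])
    print("rot",Ro.from_matrix(R.T@goal_R(yaw)).as_rotvec(degrees=True).round(2))
    for t in targets: print(t,(R.T@(np.array(t)-p)).round(4))
E
python3 - <<'E'
from h import *
go((.48,.11,.30)); c,P=cam("wrist"); print(np.array(c["hand_eye"]).round(3).tolist(), np.array(c["K"]).round(1).tolist())
E
```

```text
rot [  0.    -0.   -67.68]
(0.48, 0.11, 0.3) [-0.4778  0.5558 -0.0467]
[[0.001, -0.966, -0.258, 0.065], [1.0, 0.001, -0.0, -0.001], [0.001, -0.258, 0.966, -0.121], [0.0, 0.0, 0.0, 1.0]] [[313.3, 0.0, 253.8], [0.0, 313.3, 194.0], [0.0, 0.0, 1.0]]
```

The rows are not in the units I measure in: turns go in shares of 120 degrees. I convert before sending: -67.7 degrees / 120 = -0.5642.

Call:
jog_arm --rows '[-0.03, 0.04, -0.005, 0, 0, -0.0667, -0.07, 0.08, -0.01, 0, 0, -0.1333, -0.105, 0.12, -0.02, 0, 0, -0.2083, -0.14, 0.165, -0.03, 0, 0, -0.2833, -0.175, 0.205, -0.04, 0, 0, -0.3583, -0.21, 0.25, -0.045, 0, 0, -0.425, -0.25, 0.29, -0.045, 0, 0, -0.5, -0.285, 0.335, -0.045, 0, 0, -0.5642]' --aperture 0.075

```text
time_s: 1.95
eef_pos: [0.4084, -0.1724, 0.2987]
orientation: [[0.085, -0.996, 0.001], [-0.996, -0.085, -0.0], [0.0, -0.001, -1.0]]
wrist_force: [0.7, -0.2, 0.4]
finger_gap: 0.075
grasp_force: 0.0
```

```bash
python3 -c "
from h import *
go((.48,.11,.30))"
```

```text
rot [-0.07 -0.01  0.28]
(0.48, 0.11, 0.3) [-0.2753 -0.0954 -0.0012]
```

To row units: 0.3 degrees / 120 = 0.0025.

Call:
jog_arm --rows '[-0.045, -0.015, 0, 0, 0, 0.0025, -0.1, -0.035, 0, 0, 0, 0.0025, -0.155, -0.055, 0, 0, 0, 0.0025, -0.21, -0.075, 0, 0, 0, 0.0025, -0.255, -0.09, 0, 0, 0, 0.0025, -0.275, -0.095, 0, 0, 0, 0.0025, -0.275, -0.095, 0, 0, 0, 0.0025]' --aperture 0.075

```text
time_s: 2.82
eef_pos: [0.4806, 0.1085, 0.2981]
orientation: [[0.077, -0.997, -0.001], [-0.997, -0.077, -0.0], [0.0, 0.001, -1.0]]
wrist_force: [1.0, -1.0, -0.2]
finger_gap: 0.075
grasp_force: 0.0
```

```bash
cat > m.py <<'E'
from h import *
c,P=cam("wrist"); save(c["frame"],"w1"); np.save("w1.npy",P); ok=np.isfinite(P[...,0])
def slab(x0,x1,y0,y1,z0,z1,n):
    m=ok&(P[...,0]>x0)&(P[...,0]<x1)&(P[...,1]>y0)&(P[...,1]<y1)&(P[...,2]>z0)&(P[...,2]<z1)
    Q=P[m]
    if len(Q)<5: print(n,"none"); return
    (cx,cy),rad=cv2.minEnclosingCircle(Q[:,:2].astype(np.float32))
    print(n,len(Q),"med",np.median(Q,0).round(4),"circ",round(cx,4),round(cy,4),round(rad,4), Q.min(0).round(3),Q.max(0).round(3)); return Q
slab(.53,.64,-.03,.05,.1,.13,"black")
slab(.53,.64,.05,.13,.1,.13,"red")
slab(.53,.64,.12,.2,.066,.08,"can")
slab(.53,.64,.2,.28,.07,.11,"shaker")
q=[slab(.36,.49,-.08,-.02,.066,.08,"R end"),slab(.36,.49,.24,.31,.066,.08,"L end")]
for i,(a,b) in enumerate([(.01,.06),(.09,.14),(.17,.22)]): slab(.4,.45,a,b,.026,.04,"div%d"%i)
slab(.36,.5,-.03,.26,.026,.04,"rails")
for a in q:
    if a is not None: print(cv2.minAreaRect((a[:,:2]*1000).astype(np.float32)))
for y in (-.008,.072,.151,.231): slab(.40,.45,y-.02,y+.02,0,.02,"floor")
E
python3 m.py; python3 -c "from h import *;st()"
```

```text
black 1750 med [0.5826 0.0069 0.1173] circ 0.5844 0.006 0.0209 [ 0.564 -0.014  0.1  ] [0.605 0.026 0.12 ]
red 1497 med [0.5827 0.0804 0.117 ] circ 0.5846 0.0813 0.0204 [0.565 0.061 0.1  ] [0.604 0.101 0.12 ]
can 1897 med [0.5876 0.1516 0.0729] circ 0.5896 0.154 0.0307 [0.559 0.125 0.066] [0.617 0.181 0.078]
shaker none
R end 849 med [ 0.4404 -0.0513  0.0709] circ 0.44 -0.052 0.0328 [ 0.407 -0.065  0.066] [ 0.473 -0.043  0.074]
L end 474 med [0.4164 0.2722 0.0704] circ 0.415 0.2742 0.0324 [0.383 0.262 0.066] [0.447 0.282 0.073]
div0 209 med [0.4252 0.0309 0.0307] circ 0.4251 0.0304 0.0249 [0.4   0.027 0.027] [0.45  0.035 0.033]
div1 196 med [0.4251 0.1117 0.0305] circ 0.4251 0.1134 0.0249 [0.4   0.108 0.028] [0.45  0.117 0.034]
div2 187 med [0.425 0.19  0.03 ] circ 0.4244 0.1903 0.0249 [0.4   0.186 0.026] [0.449 0.195 0.032]
rails 3769 med [0.428  0.1082 0.0311] circ 0.4274 0.1148 0.1552 [ 0.
[... 157 characters left out ...]
875, 270.47943115234375), (64.4887924194336, 18.18953514099121), 5.31630802154541)
floor 1370 med [ 0.4251 -0.0084  0.0121] circ 0.4252 -0.0079 0.0317 [ 0.4   -0.028  0.009] [0.45  0.012 0.015]
floor 1216 med [0.425  0.0717 0.0121] circ 0.4248 0.0721 0.0318 [0.4   0.052 0.01 ] [0.45  0.092 0.015]
floor 1057 med [0.4251 0.1506 0.0121] circ 0.4248 0.1509 0.0311 [0.4   0.131 0.009] [0.45  0.171 0.015]
floor 908 med [0.4253 0.2305 0.0118] circ 0.4253 0.2313 0.0313 [0.4   0.211 0.009] [0.45  0.251 0.014]
2.875 [0.4803 0.1076 0.2982] [[0.076, -0.997, -0.0], [-0.997, -0.076, -0.0], [0.0, 0.001, -1.0]] [ 35.6   1.4 -17.5  -0.  -71.1 -31.2] [ 0.01612821 -1.12004594 -0.93365688] 0.0749114342943228 0.0
```

View pics/w1.png

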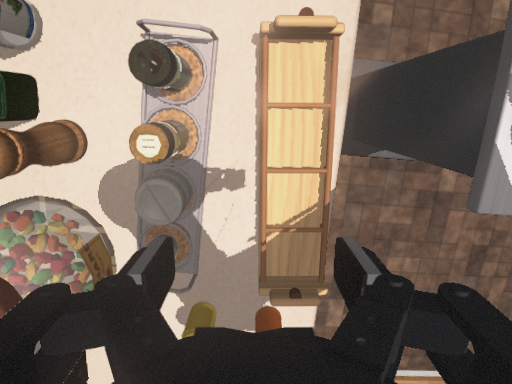

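The wrist view shows the rack at left, with black (160,65), red (155,140), canister (165,195) and the shaker hidden at (165,245). The caddy sits at columns 262–335 with all four compartments empty. I'll start with the black jar.

```bash
python3 - <<'E'
from h import *
go((.5835,.007,.18),yaw=4.4)
c,P=cam("top"); z=P[...,2]
for y in np.arange(-.05,.36,.05):
    m=(abs(P[...,1]-y)<.025)&(z>.05)&(P[...,0]>.63); q=P[m]
    if len(q): i=q[:,0].argmin(); print(round(y,2),q[i].round(3),np.percentile(q[:,0],2).round(3),q[:,2].max().round(3))
E
```

```text
rot [ 0.03 -0.02 -0.03]
(0.5835, 0.007, 0.18) [ 0.1081 -0.0953  0.1181]
-0.05 [ 0.915 -0.03   0.099] 0.915 0.111
0.0 [0.912 0.024 0.088] 0.912 0.104
0.05 [0.78  0.044 0.268] 0.781 0.275
0.1 [0.793 0.075 0.199] 0.802 0.2
0.15 [0.895 0.17  0.05 ] 0.895 0.111
0.2 [0.709 0.223 0.159] 0.714 0.184
0.25 [0.69  0.273 0.161] 0.693 0.185
0.3 [0.677 0.306 0.122] 0.682 0.185
0.35 [0.682 0.326 0.089] 0.686 0.185
```

Call:
jog_arm --rows '[0.03, -0.025, 0.03, 0, 0, 0, 0.065, -0.055, 0.07, 0, 0, 0, 0.095, -0.085, 0.105, 0, 0, 0, 0.108, -0.095, 0.118, 0, 0, 0, 0.108, -0.095, 0.118, 0, 0, 0]' --aperture 0.062

```text
time_s: 3.55
eef_pos: [0.583, 0.0051, 0.1794]
orientation: [[0.072, -0.997, -0.002], [-0.997, -0.072, -0.001], [0.001, 0.002, -1.0]]
wrist_force: [-0.2, -0.4, 0.6]
finger_gap: 0.062
grasp_force: 0.0
```

```bash
python3 - <<'E'
from h import *
go((.5835,.007,.077),yaw=4.4)
c,P=cam("wrist"); save(c["frame"],"w2")
E
```

```text
rot [ 0.12 -0.04 -0.25]
(0.5835, 0.007, 0.077) [-0.0019 -0.0008  0.1024]
```

View pics/w2.png

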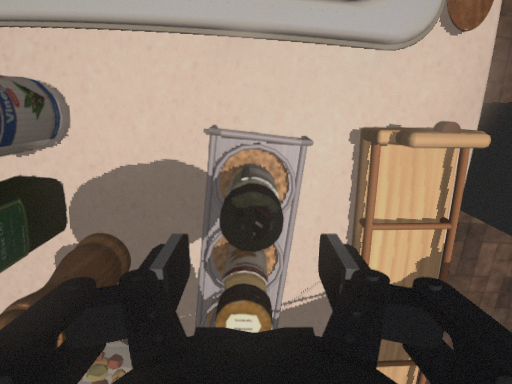

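The black cap is at (252,215), centred between the finger pads. I'll descend and grip.

Call:
jog_arm --rows '[-0.002, -0.001, 0.03, 0, 0, 0, -0.002, -0.001, 0.06, 0, 0, 0, -0.002, -0.001, 0.085, 0, 0, 0, -0.002, -0.001, 0.102, 0, 0, 0, -0.002, -0.001, 0.102, 0, 0, 0]'

```text
time_s: 4.22
eef_pos: [0.5839, 0.0095, 0.0784]
orientation: [[0.076, -0.997, -0.001], [-0.997, -0.076, -0.0], [0.0, 0.001, -1.0]]
wrist_force: [0.3, -0.1, -0.1]
finger_gap: 0.0622
grasp_force: 0.0
```

Call:
jog_arm --rows '[0, 0, 0, 0, 0, 0, 0, 0, 0, 0, 0, 0, 0, 0, 0, 0, 0, 0, 0, 0, 0, 0, 0, 0, 0, 0, 0, 0, 0, 0, 0, 0, 0, 0, 0, 0]' --aperture 0.02

```text
time_s: 4.97
eef_pos: [0.5852, 0.0094, 0.0799]
orientation: [[0.076, -0.997, 0.002], [-0.997, -0.076, 0.001], [-0.0, -0.002, -1.0]]
wrist_force: [-1.1, 0.1, 7.7]
finger_gap: 0.0395
grasp_force: 52.9
```

```bash
python3 -c "
from h import *
go((.4358,-.0083,.117),(.4358,-.0083,.078),yaw=4.4)"
```

```text
rot [-0.14  0.02 -0.07]
(0.4358, -0.0083, 0.117) [ 0.0063  0.1502 -0.0375]
(0.4358, -0.0083, 0.078) [0.0063 0.1503 0.0015]
```

Call:
jog_arm --rows '[0, 0, -0.02, 0, 0, 0, 0, 0, -0.045, 0, 0, 0, 0.001, 0.03, -0.045, 0, 0, 0, 0.002, 0.065, -0.045, 0, 0, 0, 0.004, 0.1, -0.045, 0, 0, 0, 0.006, 0.13, -0.045, 0, 0, 0, 0.006, 0.15, -0.045, 0, 0, 0, 0.006, 0.15, -0.045, 0, 0, 0]'

```text
time_s: 5.98
eef_pos: [0.4341, -0.0083, 0.1239]
orientation: [[0.075, -0.997, 0.001], [-0.997, -0.075, 0.001], [-0.001, -0.001, -1.0]]
wrist_force: [0.0, 0.1, -1.1]
finger_gap: 0.0396
grasp_force: 54.4
```

```bash
python3 - <<'E'
from h import *
go((.4358,-.0083,.080),yaw=4.4)
c,P=cam("wrist"); save(c["frame"],"w3")
E
```

```text
rot [-0.05  0.04 -0.07]
(0.4358, -0.0083, 0.08) [ 0.0001 -0.0016  0.0439]
```

View pics/w3.png

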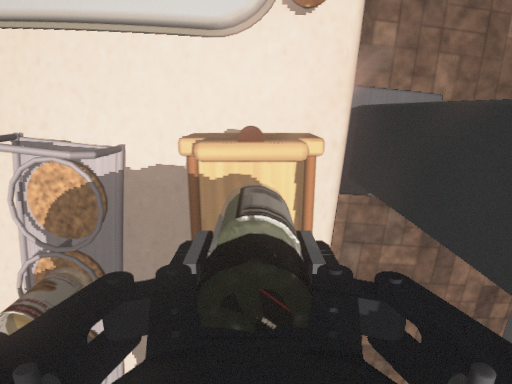

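The held jar is upright. Its base at (257,195) lies between the rails at columns 195 and 310, inside the right-hand compartment. I'll lower it.

Call:
jog_arm --rows '[0, -0.001, 0.018, 0, 0, 0, 0, -0.001, 0.035, 0, 0, 0, 0, -0.001, 0.041, 0, 0, 0, 0, -0.001, 0.0435, 0, 0, 0, 0, -0.001, 0.0435, 0, 0, 0, 0, -0.001, 0.0435, 0, 0, 0]'

```text
time_s: 6.78
eef_pos: [0.4366, -0.0079, 0.0802]
orientation: [[0.075, -0.997, 0.001], [-0.997, -0.075, 0.0], [-0.0, -0.001, -1.0]]
wrist_force: [-0.4, 0.2, -1.0]
finger_gap: 0.0396
grasp_force: 53.9
```

Call:
jog_arm --rows '[0, 0, 0.001, 0, 0, 0, 0, 0, 0.002, 0, 0, 0, 0, 0, 0.002, 0, 0, 0]'

```text
time_s: 7.15
eef_pos: [0.4367, -0.0081, 0.0797]
orientation: [[0.076, -0.997, 0.001], [-0.997, -0.076, -0.0], [0.0, -0.001, -1.0]]
wrist_force: [-8.2, -0.4, 26.0]
finger_gap: 0.0395
grasp_force: 56.3
```

Contact with the floor. Now I'll release and rise.

Call:
jog_arm --rows '[0, 0, -0.001, 0, 0, 0, 0, 0, -0.001, 0, 0, 0, 0, 0, -0.001, 0, 0, 0, 0, 0, -0.001, 0, 0, 0]' --aperture 0.062

```text
time_s: 7.65
eef_pos: [0.4361, -0.0081, 0.0786]
orientation: [[0.075, -0.997, -0.0], [-0.997, -0.075, -0.0], [0.0, 0.0, -1.0]]
wrist_force: [0.8, 0.7, 0.5]
finger_gap: 0.0618
grasp_force: 0.0
```

Call:
jog_arm --rows '[0, 0, -0.02, 0, 0, 0, 0, 0, -0.05, 0, 0, 0, 0, 0, -0.1, 0, 0, 0, 0, 0, -0.1, 0, 0, 0]'

```text
time_s: 8.15
eef_pos: [0.4383, -0.0074, 0.1822]
orientation: [[0.076, -0.997, 0.006], [-0.997, -0.076, 0.002], [-0.002, -0.007, -1.0]]
wrist_force: [0.6, 0.4, -1.7]
finger_gap: 0.0617
grasp_force: 0.0
```

```bash
python3 -c "
from h import *
go((.5835,.0825,.18),(.5835,.0825,.0785),yaw=4.4)
c,P=cam('wrist'); m=(P[...,2]>.1)&(abs(P[...,0]-.435)<.04)&(abs(P[...,1]+.008)<.04); q=P[m]; print(len(q),cv2.minEnclosingCircle(q[:,:2].astype(np.float32)),q.max(0))"
```

```text
rot [-0.38  0.09 -0.04]
(0.5835, 0.0825, 0.18) [-0.0786 -0.1516  0.0034]
(0.5835, 0.0825, 0.0785) [-0.0784 -0.1509  0.1049]
25980 ((0.43478602170944214, -0.012477011419832706), 0.04114462435245514) [0.47499671 0.00779993 0.26157781]
```

Call:
jog_arm --rows '[-0.02, -0.045, 0, 0, 0, 0, -0.045, -0.095, 0, 0, 0, 0, -0.07, -0.14, 0, 0, 0, 0, -0.0785, -0.151, 0.003, 0, 0, 0, -0.0785, -0.151, 0.003, 0, 0, 0]'

```text
time_s: 8.82
eef_pos: [0.5801, 0.0817, 0.1736]
orientation: [[0.075, -0.997, -0.003], [-0.997, -0.075, -0.001], [0.001, 0.004, -1.0]]
wrist_force: [-1.5, -0.7, 0.9]
finger_gap: 0.0622
grasp_force: 0.0
```

```bash
python3 -c "
from h import *
go((.5835,.0825,.0785),yaw=4.4)
c,P=cam('wrist'); m=(P[...,2]>.1)&(P[...,2]<.13)&(abs(P[...,0]-.583)<.028)&(abs(P[...,1]-.0825)<.035); q=P[m]; print(len(q),cv2.minEnclosingCircle(q[:,:2].astype(np.float32)),q.min(0),q.max(0))
m=(P[...,2]>.1)&(P[...,2]<.13)&(abs(P[...,0]-.435)<.04)&(abs(P[...,1]+.008)<.04); q=P[m]; print(len(q),cv2.minEnclosingCircle(q[:,:2].astype(np.float32)),q.min(0),q.max(0))"
```

```text
rot [ 0.2  -0.06 -0.07]
(0.5835, 0.0825, 0.0785) [-0.0006 -0.0038  0.0951]
3496 ((0.5855181217193604, 0.08152547478675842), 0.02023068629205227) [0.56588448 0.06148947 0.10003308] [0.60525331 0.1016545  0.11970649]
2725 ((0.4389605224132538, -0.011166905052959919), 0.02053062990307808) [ 0.43419341 -0.0314864   0.10000957] [0.45869699 0.00891041 0.11954915]
```

Call:
jog_arm --rows '[0, -0.002, 0.03, 0, 0, 0, 0, -0.003, 0.06, 0, 0, 0, 0, -0.003, 0.085, 0, 0, 0, 0, -0.003, 0.097, 0, 0, 0, 0, -0.003, 0.097, 0, 0, 0]'

```text
time_s: 9.5
eef_pos: [0.583, 0.0812, 0.0786]
orientation: [[0.075, -0.997, -0.001], [-0.997, -0.075, -0.001], [0.0, 0.001, -1.0]]
wrist_force: [0.8, 0.6, 1.2]
finger_gap: 0.0624
grasp_force: 0.0
```

Call:
jog_arm --rows '[0, 0, 0, 0, 0, 0, 0, 0, 0, 0, 0, 0, 0, 0, 0, 0, 0, 0, 0, 0, 0, 0, 0, 0, 0, 0, 0, 0, 0, 0]' --aperture 0.02

```text
time_s: 10.12
eef_pos: [0.5845, 0.0821, 0.0802]
orientation: [[0.076, -0.997, 0.002], [-0.997, -0.076, 0.001], [-0.0, -0.002, -1.0]]
wrist_force: [-0.9, -0.1, 6.8]
finger_gap: 0.0398
grasp_force: 59.7
```

```bash
python3 -c "
from h import *
go((.4296,.0714,.12),yaw=4.4)"
```

```text
rot [-0.12  0.02 -0.05]
(0.4296, 0.0714, 0.12) [-0.0011  0.1552 -0.0401]
```

Call:
jog_arm --rows '[0, 0, -0.02, 0, 0, 0, 0, 0, -0.045, 0, 0, 0, 0, 0.03, -0.045, 0, 0, 0, 0, 0.065, -0.045, 0, 0, 0, -0.001, 0.1, -0.045, 0, 0, 0, -0.001, 0.135, -0.045, 0, 0, 0, -0.001, 0.154, -0.045, 0, 0, 0, -0.001, 0.154, -0.045, 0, 0, 0]'

```text
time_s: 11.12
eef_pos: [0.4293, 0.0712, 0.1244]
orientation: [[0.076, -0.997, 0.001], [-0.997, -0.076, 0.001], [-0.001, -0.001, -1.0]]
wrist_force: [0.7, -0.2, -1.1]
finger_gap: 0.0401
grasp_force: 60.0
```

```bash
python3 -c "
from h import *
go((.4296,.0714,.08),yaw=4.4)"
```

```text
rot [-0.05  0.05 -0.04]
(0.4296, 0.0714, 0.08) [-0.0002 -0.0003  0.0444]
```

Call:
jog_arm --rows '[0, 0, 0.018, 0, 0, 0, 0, 0, 0.035, 0, 0, 0, 0, 0, 0.042, 0, 0, 0, 0, 0, 0.045, 0, 0, 0, 0, 0, 0.045, 0, 0, 0, 0, 0, 0.045, 0, 0, 0]'

```text
time_s: 11.88
eef_pos: [0.4306, 0.0712, 0.0801]
orientation: [[0.076, -0.997, 0.0], [-0.997, -0.076, -0.0], [0.0, -0.0, -1.0]]
wrist_force: [-7.0, 0.1, 16.8]
finger_gap: 0.0394
grasp_force: 61.6
```

Call:
jog_arm --rows '[0, 0, -0.001, 0, 0, 0, 0, 0, -0.001, 0, 0, 0, 0, 0, -0.001, 0, 0, 0, 0, 0, -0.001, 0, 0, 0]' --aperture 0.062

```text
time_s: 12.38
eef_pos: [0.4302, 0.0712, 0.0797]
orientation: [[0.075, -0.997, -0.0], [-0.997, -0.075, -0.0], [0.0, 0.0, -1.0]]
wrist_force: [0.2, 0.3, -0.0]
finger_gap: 0.0622
grasp_force: 0.0
```

Call:
jog_arm --rows '[0, 0, -0.02, 0, 0, 0, 0, 0, -0.05, 0, 0, 0, 0, 0, -0.09, 0, 0, 0, 0, 0, -0.1, 0, 0, 0]'

```text
time_s: 12.88
eef_pos: [0.4313, 0.0718, 0.1822]
orientation: [[0.076, -0.997, 0.004], [-0.997, -0.076, 0.002], [-0.002, -0.004, -1.0]]
wrist_force: [0.2, -0.7, 0.6]
finger_gap: 0.0622
grasp_force: 0.0
```

```bash
python3 -c "
from h import *
go((.5890,.1545,.17),yaw=4.4)"
```

```text
rot [-0.22  0.1  -0.06]
(0.589, 0.1545, 0.17) [-0.0705 -0.1634  0.0129]
```

Call:
jog_arm --rows '[-0.02, -0.045, 0, 0, 0, 0, -0.04, -0.095, 0, 0, 0, 0, -0.065, -0.145, 0, 0, 0, 0, -0.0705, -0.1635, 0.01, 0, 0, 0, -0.0705, -0.1635, 0.01, 0, 0, 0, -0.0705, -0.1635, 0.01, 0, 0, 0]' --aperture 0.077

```text
time_s: 13.62
eef_pos: [0.5871, 0.1534, 0.1692]
orientation: [[0.075, -0.997, -0.001], [-0.997, -0.075, -0.001], [0.001, 0.001, -1.0]]
wrist_force: [-0.1, 0.8, 0.5]
finger_gap: 0.0772
grasp_force: 0.0
```

```bash
cat > v.py <<'E'
import sys
from h import *
x,y,h,z0,z1=map(float,sys.argv[1:6])
c,P=cam('wrist'); save(c["frame"],sys.argv[6]); m=(P[...,2]>z0)&(P[...,2]<z1)&(abs(P[...,0]-x)<h)&(abs(P[...,1]-y)<h+.005); q=P[m]; print(len(q),cv2.minEnclosingCircle(q[:,:2].astype(np.float32)),q.min(0).round(4),q.max(0).round(4))
st()
E
python3 v.py .589 .1545 .035 .066 .08 w4
```

```text
4786 ((0.5902081727981567, 0.15459044277668), 0.03052525781095028) [0.5598 0.1247 0.0661] [0.6188 0.1807 0.0787]
13.675 [0.5872 0.1534 0.1698] [[0.075, -0.997, -0.0], [-0.997, -0.075, -0.0], [0.0, 0.0, -1.0]] [ 33.1  18.  -14.7  -0.  -57.4 -28.8] [0.3871053  0.6347281  1.31501064] 0.07700247261485398 0.0
```

View pics/w4.png

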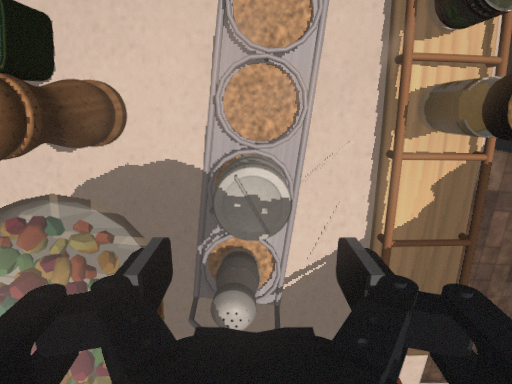

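The canister is at (252,200) with the shaker beyond it at (237,285). The red and black jars stand in the two right-hand compartments. I'll descend on the canister.

Call:
jog_arm --rows '[0, -0.002, 0.03, 0, 0, 0, 0, -0.002, 0.06, 0, 0, 0, 0, -0.002, 0.085, 0, 0, 0, 0, -0.002, 0.1, 0, 0, 0, 0, -0.002, 0.1075, 0, 0, 0, 0, -0.002, 0.1075, 0, 0, 0]'

```text
time_s: 14.42
eef_pos: [0.5899, 0.154, 0.0626]
orientation: [[0.075, -0.997, 0.0], [-0.997, -0.075, -0.0], [0.0, -0.0, -1.0]]
wrist_force: [0.3, 0.5, 0.9]
finger_gap: 0.0772
grasp_force: 0.0
```

Call:
jog_arm --rows '[0, 0, 0, 0, 0, 0, 0, 0, 0, 0, 0, 0, 0, 0, 0, 0, 0, 0, 0, 0, 0, 0, 0, 0, 0, 0, 0, 0, 0, 0]' --aperture 0.04

```text
time_s: 15.05
eef_pos: [0.5906, 0.1543, 0.0636]
orientation: [[0.076, -0.997, 0.002], [-0.997, -0.076, 0.001], [-0.001, -0.002, -1.0]]
wrist_force: [-1.4, 0.8, 6.4]
finger_gap: 0.0565
grasp_force: 64.1
```

```bash
python3 -c "
from h import *
go((.4234,.1512,.12),yaw=4.4)"
```

```text
rot [-0.11  0.04 -0.06]
(0.4234, 0.1512, 0.12) [-0.0095  0.1669 -0.0567]
```

Call:
jog_arm --rows '[0, 0, -0.02, 0, 0, 0, 0, 0, -0.05, 0, 0, 0, -0.002, 0.035, -0.05, 0, 0, 0, -0.004, 0.075, -0.05, 0, 0, 0, -0.007, 0.115, -0.05, 0, 0, 0, -0.01, 0.15, -0.05, 0, 0, 0, -0.01, 0.166, -0.05, 0, 0, 0, -0.01, 0.166, -0.05, 0, 0, 0]'

```text
time_s: 16.05
eef_pos: [0.4233, 0.1517, 0.1128]
orientation: [[0.076, -0.997, 0.001], [-0.997, -0.076, 0.001], [-0.001, -0.001, -1.0]]
wrist_force: [0.5, 0.2, -1.8]
finger_gap: 0.0565
grasp_force: 64.4
```

```bash
python3 v.py .4234 .1512 .04 .0 .06 w5
python3 -c "
from h import *
go((.4234,.152,.0635),yaw=4.4)"
```

```text
6201 ((0.4237261712551117, 0.138034388422966), 0.05067427456378937) [0.3834 0.1062 0.0092] [0.4634 0.1694 0.0339]
16.1 [0.4242 0.152  0.1128] [[0.076, -0.997, 0.001], [-0.997, -0.076, 0.001], [-0.001, -0.001, -1.0]] [ 44.9   7.9 -37.6   0.  -44.4 -40.6] [ 0.03699799  1.11431495 -2.26618992] 0.05647597871282036 64.37331318855286
rot [-0.07  0.04 -0.03]
(0.4234, 0.152, 0.0635) [-0.      0.0008  0.0493]
```

View pics/w5.png

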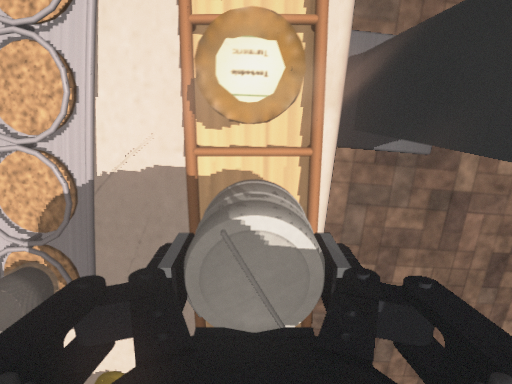

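The canister base spans columns 202–305 and is centred between the rails at 192 and 314. I'll lower it.

Call:
jog_arm --rows '[0, 0, 0.018, 0, 0, 0, 0, 0, 0.035, 0, 0, 0, 0, 0, 0.043, 0, 0, 0, 0, 0, 0.047, 0, 0, 0, 0, 0, 0.0497, 0, 0, 0, 0, 0, 0.0497, 0, 0, 0, 0, 0, 0.0497, 0, 0, 0]'

```text
time_s: 16.98
eef_pos: [0.4241, 0.1516, 0.0636]
orientation: [[0.076, -0.997, 0.001], [-0.997, -0.076, 0.0], [-0.0, -0.001, -1.0]]
wrist_force: [-1.6, -1.3, 6.0]
finger_gap: 0.0567
grasp_force: 65.0
```

Floor contact. I'll release with a moderate opening, rise, then go to the shaker.

Call:
jog_arm --rows '[0, 0, 0, 0, 0, 0, 0, 0, 0, 0, 0, 0, 0, 0, 0, 0, 0, 0, 0, 0, 0, 0, 0, 0]' --aperture 0.076

```text
time_s: 17.48
eef_pos: [0.4236, 0.1515, 0.0626]
orientation: [[0.075, -0.997, 0.0], [-0.997, -0.075, 0.0], [-0.0, -0.0, -1.0]]
wrist_force: [-0.3, -0.2, -0.6]
finger_gap: 0.0762
grasp_force: 0.0
```

Call:
jog_arm --rows '[0, 0, -0.02, 0, 0, 0, 0, 0, -0.05, 0, 0, 0, 0, 0, -0.09, 0, 0, 0, 0, 0, -0.11, 0, 0, 0]'

```text
time_s: 17.98
eef_pos: [0.4242, 0.1519, 0.1747]
orientation: [[0.076, -0.997, 0.002], [-0.997, -0.076, 0.002], [-0.002, -0.002, -1.0]]
wrist_force: [1.0, 0.3, -0.1]
finger_gap: 0.0761
grasp_force: 0.0
```

```bash
python3 -c "
from h import *
go((.5945,.2324,.165),yaw=4.4)"
```

```text
rot [-0.13  0.09 -0.07]
(0.5945, 0.2324, 0.165) [-0.0674 -0.1759  0.0101]
```

Call:
jog_arm --rows '[-0.015, -0.045, 0, 0, 0, 0, -0.035, -0.095, 0, 0, 0, 0, -0.055, -0.145, 0, 0, 0, 0, -0.067, -0.176, 0.008, 0, 0, 0, -0.067, -0.176, 0.008, 0, 0, 0, -0.067, -0.176, 0.008, 0, 0, 0]' --aperture 0.064

```text
time_s: 18.73
eef_pos: [0.5935, 0.2312, 0.164]
orientation: [[0.075, -0.997, -0.001], [-0.997, -0.075, -0.001], [0.001, 0.001, -1.0]]
wrist_force: [0.1, -0.3, -0.6]
finger_gap: 0.0641
grasp_force: 0.0
```

```bash
python3 v.py .5945 .2324 .028 .07 .11 w6
python3 -c "
from h import *
go((.5945,.2324,.069),yaw=4.4)"
```

```text
2234 ((0.5974065065383911, 0.23126064240932465), 0.01726127602159977) [0.5805 0.2145 0.07  ] [0.6144 0.248  0.1025]
18.775 [0.5934 0.2312 0.1645] [[0.075, -0.997, -0.001], [-0.997, -0.075, -0.0], [0.0, 0.001, -1.0]] [ 38.8  20.8 -11.1  -0.  -58.1 -34.5] [0.12847124 0.15870177 0.0969154 ] 0.0639519697529078 0.0
rot [ 0.03 -0.01 -0.08]
(0.5945, 0.2324, 0.069) [-0.0012 -0.0012  0.0955]
```

View pics/w6.png

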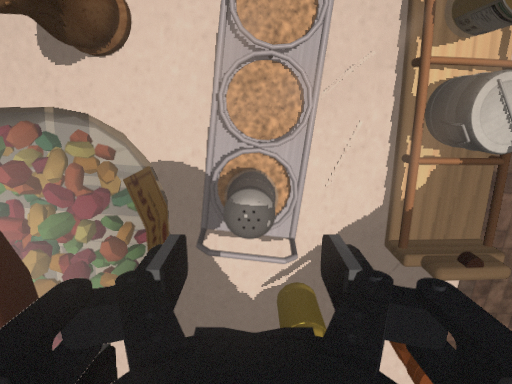

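The shaker is at (250,210), about 3 mm left of the jaw centre in the picture. I'll correct for that and descend.

Call:
jog_arm --rows '[0, -0.003, 0.03, 0, 0, 0, 0, -0.003, 0.06, 0, 0, 0, 0, -0.003, 0.08, 0, 0, 0, 0, -0.003, 0.095, 0, 0, 0, 0, -0.003, 0.095, 0, 0, 0]'

```text
time_s: 19.4
eef_pos: [0.5963, 0.2314, 0.0692]
orientation: [[0.075, -0.997, -0.001], [-0.997, -0.075, -0.001], [0.001, 0.001, -1.0]]
wrist_force: [0.9, -0.5, 0.3]
finger_gap: 0.0643
grasp_force: 0.0
```

Call:
jog_arm --rows '[0, 0, 0, 0, 0, 0, 0, 0, 0, 0, 0, 0, 0, 0, 0, 0, 0, 0, 0, 0, 0, 0, 0, 0, 0, 0, 0, 0, 0, 0]' --aperture 0.02

```text
time_s: 20.02
eef_pos: [0.5976, 0.2321, 0.0713]
orientation: [[0.076, -0.997, 0.002], [-0.997, -0.076, 0.001], [-0.001, -0.002, -1.0]]
wrist_force: [-2.4, -1.0, 5.7]
finger_gap: 0.0363
grasp_force: 59.5
```

```bash
python3 -c "
from h import *
go((.4172,.2309,.12),yaw=4.4)"
```

```text
rot [-0.11  0.06 -0.06]
(0.4172, 0.2309, 0.12) [-0.0124  0.1799 -0.049 ]
```

Call:
jog_arm --rows '[0, 0, -0.02, 0, 0, 0, 0, 0, -0.05, 0, 0, 0, -0.002, 0.035, -0.05, 0, 0, 0, -0.005, 0.08, -0.05, 0, 0, 0, -0.009, 0.125, -0.05, 0, 0, 0, -0.012, 0.16, -0.05, 0, 0, 0, -0.0125, 0.179, -0.05, 0, 0, 0, -0.0125, 0.179, -0.05, 0, 0, 0]'

```text
time_s: 21.02
eef_pos: [0.4171, 0.231, 0.1203]
orientation: [[0.077, -0.997, 0.001], [-0.997, -0.077, 0.001], [-0.001, -0.001, -1.0]]
wrist_force: [0.3, 0.4, -0.7]
finger_gap: 0.0361
grasp_force: 59.7
```

```bash
python3 v.py .4172 .231 .04 .0 .06 w7
python3 -c "
from h import *
go((.4172,.231,.071),yaw=4.4)"
```

```text
8188 ((0.4172903895378113, 0.22187088429927826), 0.053517263382673264) [0.3772 0.186  0.0099] [0.4572 0.2581 0.0337]
21.075 [0.418  0.2314 0.1203] [[0.076, -0.997, 0.001], [-0.997, -0.076, 0.001], [-0.001, -0.001, -1.0]] [ 52.6   9.7 -34.    0.  -46.2 -48.3] [-0.5241005  -0.13269579 -1.46693294] 0.036229229663677795 59.73921521057946
rot [-0.07  0.06 -0.02]
(0.4172, 0.231, 0.071) [0.0003 0.0009 0.0493]
```

View pics/w7.png

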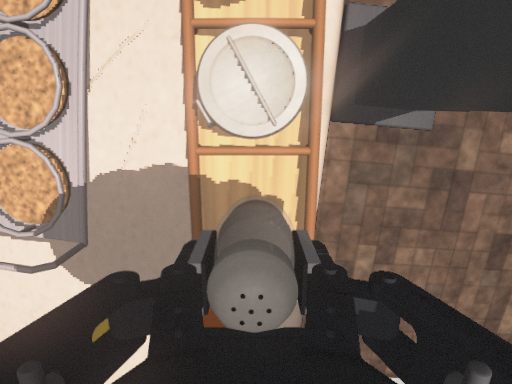

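The canister sits flat in its compartment at (252,80). The shaker base at (257,215) is centred between the rails, so I'll lower it.

Call:
jog_arm --rows '[0, 0, 0.018, 0, 0, 0, 0, 0, 0.035, 0, 0, 0, 0, 0, 0.043, 0, 0, 0, 0, 0, 0.047, 0, 0, 0, 0, 0, 0.0497, 0, 0, 0, 0, 0, 0.0497, 0, 0, 0, 0, 0, 0.0497, 0, 0, 0]'

```text
time_s: 21.95
eef_pos: [0.4182, 0.231, 0.0712]
orientation: [[0.076, -0.997, 0.001], [-0.997, -0.076, 0.001], [-0.0, -0.001, -1.0]]
wrist_force: [-2.0, -1.6, 9.4]
finger_gap: 0.036
grasp_force: 61.5
```

Call:
jog_arm --rows '[0, 0, 0, 0, 0, 0, 0, 0, 0, 0, 0, 0, 0, 0, 0, 0, 0, 0, 0, 0, 0, 0, 0, 0]' --aperture 0.064

```text
time_s: 22.45
eef_pos: [0.4177, 0.2308, 0.0699]
orientation: [[0.075, -0.997, -0.0], [-0.997, -0.075, -0.0], [0.0, 0.0, -1.0]]
wrist_force: [-0.8, 0.1, -0.7]
finger_gap: 0.0643
grasp_force: 0.0
```

Call:
jog_arm --rows '[0, 0, -0.02, 0, 0, 0, 0, 0, -0.05, 0, 0, 0, 0, 0, -0.1, 0, 0, 0, 0, 0, -0.15, 0, 0, 0, 0, 0, -0.2, 0, 0, 0]'

```text
time_s: 23.08
eef_pos: [0.4174, 0.2305, 0.2716]
orientation: [[0.075, -0.997, 0.0], [-0.997, -0.075, 0.0], [-0.0, -0.0, -1.0]]
wrist_force: [1.2, 0.7, 0.1]
finger_gap: 0.064
grasp_force: 0.0
```

Call:
jog_arm --rows '[0.05, 0, 0, 0, 0, 0, 0.1, 0, 0, 0, 0, 0, 0.15, 0, 0, 0, 0, 0, 0.2, 0, 0, 0, 0, 0, 0.2, 0, 0, 0, 0, 0]'

```text
time_s: 23.7
eef_pos: [0.4323, 0.0287, 0.2699]
orientation: [[0.071, -0.997, -0.0], [-0.997, -0.071, -0.0], [0.0, 0.0, -1.0]]
wrist_force: [-0.4, 0.5, 0.5]
finger_gap: 0.0637
grasp_force: 0.0
```

```bash
python3 - <<'E'
from h import *
ctr=np.array([.4265,.1113]); a=np.radians(4.4); R=np.array([[np.cos(a),-np.sin(a)],[np.sin(a),np.cos(a)]])
for cn in ("wrist","top"):
    c,P=cam(cn); save(c["frame"],"end_"+cn)
    L=(P[...,:2]-ctr)@R
    for n,y,z0,z1 in (("shaker",.12,.07,.11),("can",.04,.066,.085),("red",-.04,.1,.13),("black",-.12,.1,.13)):
        m=(P[...,2]>z0)&(P[...,2]<z1)&(abs(L[...,0])<.04)&(abs(L[...,1]-y)<(.034)); q=L[m]
        if len(q): print(cn,n,len(q),cv2.minEnclosingCircle(q.astype(np.float32)),P[m][:,2].max().round(4))
    m=(P[...,2]>.09)&(P[...,2]<.12)&(abs(P[...,0]-.493)<.04)&(abs(P[...,1]-.45)<.04)
    if m.any(): print("spare",cv2.minEnclosingCircle(P[m][:,:2].astype(np.float32)))
w=cv2.imread("pics/end_wrist.png"); t=cv2.imread("pics/end_top.png")[100:292,120:376]
cv2.imwrite("pics/end.png",np.hstack([cv2.resize(w,(400,300)),cv2.resize(t,(400,300))]))
E
```

```text
wrist shaker 86 ((0.0019354349933564663, 0.10742908716201782), 0.012229418382048607) 0.08
wrist can 1925 ((0.0028121594805270433, 0.03928104415535927), 0.030586231499910355) 0.0777
wrist red 1482 ((0.001921808230690658, -0.04128032550215721), 0.020203912630677223) 0.1195
wrist black 1694 ((0.001556812203489244, -0.12334319204092026), 0.020261988043785095) 0.1197
spare ((0.4933711886405945, 0.450945109128952), 0.0206308513879776)
```

View pics/end.png

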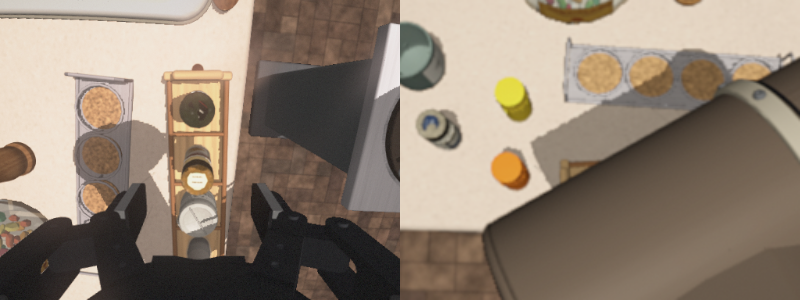

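The three objects I can see stand within about 4 mm of their compartment centres, and the spare jar hasn't moved. The gripper hides the shaker from the wrist camera, so I'll check it with the scene camera.

```bash
python3 - <<'E'
from h import *
c,P=cam("scene"); save(c["frame"][100:280,150:390].repeat(3,0).repeat(3,1),"end_scene")
m=(P[...,2]>.075)&(P[...,2]<.11)&(abs(P[...,0]-.417)<.03)&(abs(P[...,1]-.231)<.03); print(m.sum(),P[m].min(0),P[m].max(0))
E
```

```text
191 [0.40095499 0.21995964 0.07504771] [0.4325405  0.24951215 0.10348948]
```

View pics/end_scene.png

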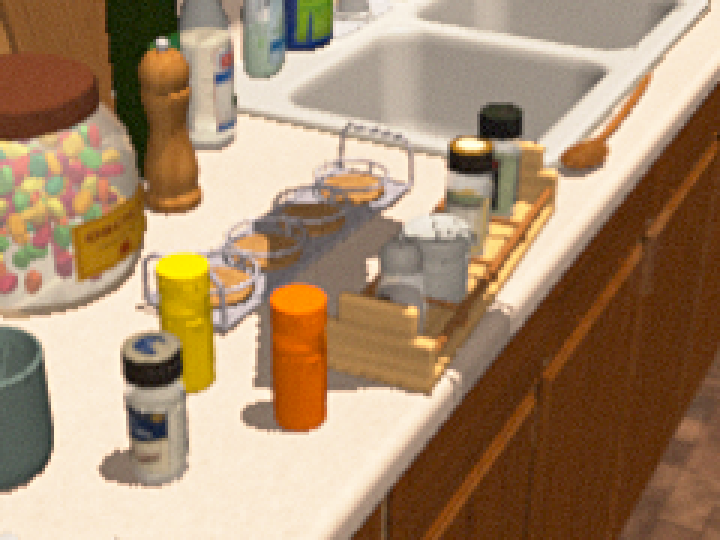

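All four stand upright in the caddy in the right order: shaker (403,265), canister (440,255), red jar (468,190), black jar (500,150).

```bash
python3 -c "
from rig import job
print(job.finish_job())"
```

```text
the job is handed in; nothing more can be done
None
```

The shaker, canister, red jar and black jar now stand upright in the caddy in their rack order, left to right; the spare jar is where it was, and the job is handed in (no verdict came back).

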